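Slide a spacer along the rail into the drilling fixture's corner pocket

TASK

On the drilling fixture, first push the aluminium spacer block straight across the plate until its long side lies flat against the rail, then, keeping it against the rail, slide it along into the corner pocket until it is fully home: flat against the rail and up against the end stop. Only push it with the fingers, never lift or tip it off the plate; leave the other things on the bench where they are, and back off clear at the end.

Things in the scene. Friction and masses are not known exactly. Their poses are not given: they have to be found in the camera images.
- spacer: the loose spacer block, bare aluminium, 40 mm (its x) by 60 mm (its y, the long axis) by 20 mm high, with a 16 mm upright through-hole in the middle, about 0.12 kg; origin at the centre of its underside, z up. It starts flat on the fixture's plate near the open +y end, its origin 75 to 105 mm from the rail face, turned up to 0.4 rad from the fixture's axes
- fixture: the drilling fixture, fixed to the bench: a dark steel plate 170 mm (x) by 340 mm (y), 12 mm thick, with a rail along its +x edge and a corner pocket at the -y end of the rail; origin at the centre of the plate's underside, z up. Rail, end stop and keeper are grey bars that rise 18 mm above the plate (30 mm above the bench); the rest of the plate, and its +y end, is open
- rail_face (a point): point at the middle of the rail's face, on the plate's top (x +60, y 0, z 12 mm in the fixture's frame; axes as the fixture's). The face is upright and runs along y over the plate's whole length, 340 mm; the rail is 25 mm thick towards +x
- stop_face (a point): point on the end stop's face, on the plate's top (x +37.5, y -145, z 12 mm in the fixture's frame; same axes). The stop is a bar across the plate, x 0 to 60 mm, 25 mm thick towards -y. The keeper is a short bar joined to it, parallel to the rail: x 0 to 15, y -145 to -118 mm. Between keeper and rail the pocket is 45 mm wide, open to +y
- pocket (a point): point on the plate's top where the spacer's origin lies when fully home (x +40, y -115, z 12 mm in the fixture's frame; same axes). The spacer's long axis (y) is then parallel to the rail, and the rear 33 mm of its near (-x) long side stays uncovered by the keeper
- plug: bystander: stepped steel plug gauge standing upright on the near -y part of the fixture's plate, 20 mm diameter, 46 mm high; origin at the centre of its underside
- vblock: bystander: steel V-block on the bench beyond the fixture's -y end, 45 x 50 x 38 mm high; origin at the centre of its underside
- oil: bystander: white plastic bottle on the bench beyond the fixture's +y end, 48 mm diameter, 120 mm high; origin at the centre of its underside
- wrench: bystander: steel wrench 160 mm long lying on the bench behind the rail, roughly parallel to it; origin near its middle, on the bench
Not all that is in view belongs to the job. Of the things that look like the spacer, the middle-sized one is meant.

How it is judged:
By the outcome, as a careful person would: the job done as asked, in the order asked, and still so for the second after the job is handed in, with the robot touching nothing.
It also fails if it takes over 61 s, if anything falls off the work surface, if the arm or the gripper's body presses on something with over 40 N, if the wrist force passes 120 N, or if a joint passes its speed limit or range.

ROBOT

A 7-joint arm with a two-finger parallel gripper is mounted at the origin on the work surface. World frame = base frame: x ahead of the robot, y to its left, z up, the work surface at z = 0. Lengths are in m, angles in rad, forces in N, time in s.
With the tool pointing down it reaches from about 0.4 to 0.875 m from the base axis. Payload 6.5 kg.
Tool frame: the origin (TCP) lies at the centre of the arm's flange, where the gripper is bolted on; the fingertips stand 173 mm ahead of it and the grasp point (between the pads) lies 155 mm ahead of it; z points along the fingers, y is the direction in which the jaws open and shut (so a half turn about z gives the same grasp; the last joint's range is limited). The gripper opens to 85 mm and grips with 20 to 120 N. Pads are 22 mm wide; open, the fingers measure 114 mm over their backs; the gripper's body (76 mm by 85 mm) begins 54 mm behind the grasp point. The pads swing forward as they close: fully open they stand 13 mm farther back than shut.
Start: joints at [-1.38, 0.536, -0.004, 1.538, 0.003, 1.067, -0.071], TCP at [0.165, 0.629, 0.405] pointing down, gripper open.
Joint ranges: [-2.7, 2.7], [-0.37, 2.16], [-1.27, 1.26], [0.24, 2.4], [-1.31, 4.45], [0.19, 1.91], [-2.76, 2.76]. Speed limits (rad/s): [2.39, 2.39, 3.14, 3.14, 3.14, 3.14, 3.14].

INTERFACE

Orientations are given as a unit quaternion [x, y, z, w].
In Python, from bench import bot gives the robot as it stands.
- The arm moves only by the tool step_arm, never from a script. Its arguments are lists of equal length, an entry for each row: "delta_pos": the shift along the tool's x, y, z in m, a list of three; "twist": the turn, a rotation vector about the tool's x, y, z in rad, a list of three. In form: {"delta_pos": [[tx, ty, tz], ...], "twist": [[rx, ry, rz], ...]}. A call has 1 to 8 rows; each row shifts and turns the pose as measured when the row begins, along the tool's axes as they then stand; what a row does not reach is not made up. A row lasts 1/12 s, in which the tool goes at most 41.7 mm and 7.16 degrees, less where a joint would pass 70% of its speed; a pose out of reach is approached as far as the arm can. A call is refused whole if a number of a shift passes 0.0417 or a number of a turn 0.125, either way. A call with a gripper value outside its range is refused whole. "hand" is the closure, from 0 (fully open) to 1 (shut), set as the call begins (left out, the last holds). The fingers move at their own pace and stop on an object; "newtons" is the grip in N (left out, the last holds). Time passes only in rows, so rows that do not move let the fingers close. It gives the time, the measured TCP pose, the force and the opening at its end, in the units of the state.
- bot.state(): the state, without advancing time (a new reading comes with each control period).
- bot.snapshot(name): name is "scene" or "side" or "wrist"; returns a dict with "frame" (420x560x3 uint8, red, green, blue), "vertical_fov" (degrees; the focal length in pixels is half the picture's height over the tangent of half this angle, whatever the lens; pixels are square), "cx", "cy" (the principal point, pixels), "cam_to_world" (4x4, takes a point from camera to world coordinates). Camera axes: x right, y up, looking along -z (the intrinsics and any distortion apply to the point x, -y, -z); pixel columns grow to the right and rows downward; lengths in m; the calibration is good to about 2 mm. A picture is of the moment at which its call begins. There is no depth.
- bot.hand_in(): hands the job in, once; it reports no verdict.
The state is a dict: "clock": time; "qpos": joint angles; "dq": joint speeds; "joint_torque": joint torques, N m; "tool_pos": TCP position; "eef_rot": TCP orientation; "ft_force": force on the tool from outside, world axes, zero at the start; "wrist_torque": the same for the moment, N m; "opening": finger opening in m.
Only numpy, scipy, OpenCV 4.12 (cv2) and the standard library are available. Lean on these libraries where they do the work, as an engineer would, in place of code of your own. Each camera call takes 0.05 s, during which the arm holds its last target.

## Working session

There is one attempt and no reset: what is moved stays moved. The work goes in short steps, Python scripts to look and compute and a tool call to move; the robot and the scene stay as the last step left them, time stands still between calls to the robot, and variables do not carry over. Pictures are saved under pics/ and viewed, and the job is handed in when it is done.

Besides the shell and the picture viewer there is one more tool, called after "Request:" as name(argument=value, ...) on one line, values as JSON. step_arm: Moves the arm, as the interface text tells. Its arguments: {"type":"object","properties":{"delta_pos":{"type":"array"},"twist":{"type":"array"},"hand":{"type":"number"},"newtons":{"type":"number"}},"required":["delta_pos","twist"]}

```bash
ls; mkdir -p pics; cat > h.py <<'E'
import numpy as np,cv2
from bench import bot
def snap(name,fn):
    s=bot.snapshot(name); cv2.imwrite('pics/'+fn+'.png',s['frame'][:,:,::-1]); 
    np.savez('pics/'+fn+'.npz',**{k:v for k,v in s.items()}); return s
E
python3 - <<'E'
from h import *
for n in ['scene','side','wrist']:
    s=snap(n,n+'0'); print(n,{k:(np.round(v,3).tolist() if k!='frame' else v.shape) for k,v in s.items() if not isinstance(v,str)})
print(bot.state())
E
```

```text
pics
scene {'frame': (420, 560, 3), 'vertical_fov': 54.877, 'cx': 286.224, 'cy': 210.593, 'cam_to_world': [[-0.053, -0.776, 0.628, 1.102], [0.999, -0.043, 0.031, 0.056], [0.002, 0.629, 0.777, 0.768], [0.0, 0.0, 0.0, 1.0]]}
side {'frame': (420, 560, 3), 'vertical_fov': 52.651, 'cx': 285.315, 'cy': 215.112, 'cam_to_world': [[-0.991, 0.067, -0.113, 0.423], [-0.131, -0.587, 0.799, 0.682], [-0.013, 0.807, 0.591, 0.548], [0.0, 0.0, 0.0, 1.0]]}
wrist {'frame': (420, 560, 3), 'vertical_fov': 69.5, 'cx': 276.317, 'cy': 210.25, 'cam_to_world': [[0.253, -0.924, -0.285, 0.092], [0.967, 0.241, 0.077, 0.646], [-0.002, -0.295, 0.955, 0.373], [0.0, 0.0, 0.0, 1.0]]}
{'clock': 0.15, 'qpos': array([-1.38020096,  0.53700063, -0.00444692,  1.53857905,  0.00260455,
        1.06731606, -0.07119582]), 'dq': array([-2.39768342e-04, -2.89911794e-03,  5.56737661e-04, -4.09880716e-03,
        6.18711486e-04,  8.33776030e-05,  6.69620244e-06]), 'joint_torque': array([ 1.19212687e-03, -5.83788371e+01,  1.04950726e+00, -2.59347546e+01,
        1.25328792e-02,  6.56884338e-03, -1.88795326e-05]), 'tool_pos': array([0.1650156 , 0.62846359, 0.40403481]), 'eef_rot': array([ 1.28003113e-01,  9.91773554e-01, -6.47733883e-04, -3.46349285e-05]), 'ft_force': array([ 0.12610975, -0.40801484,  0.99336903]), 'wrist_torque': array([-0.01484057,  0.00181045, -0.01383107]), 'opening': 0.08537283491012237}
```

View pics/scene0.png

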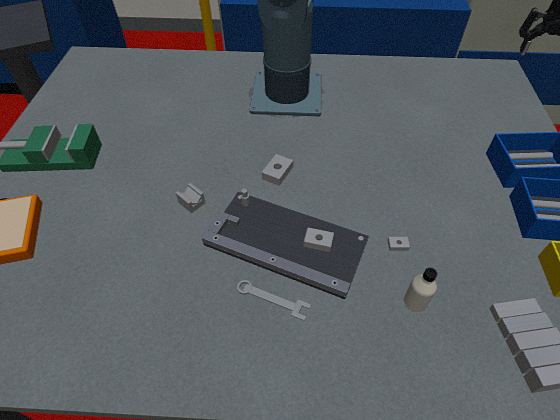

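View pics/side0.png

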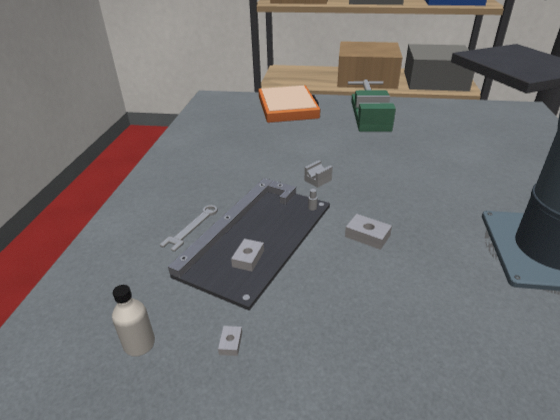

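View pics/wrist0.png

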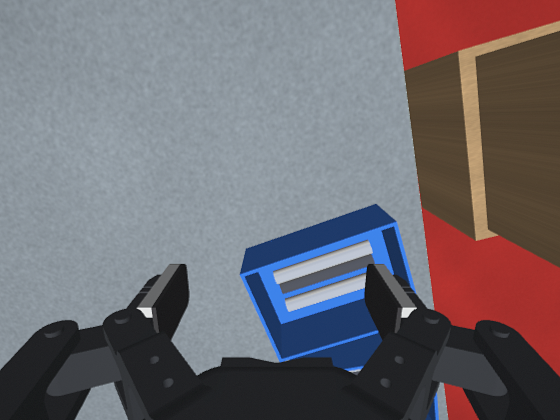

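```bash
python3 - <<'E'
import cv2
a=cv2.imread('pics/scene0.png'); b=cv2.imread('pics/side0.png')
cv2.imwrite('pics/c1.png',cv2.resize(a[180:305,195:380],None,fx=4.2,fy=4.2,interpolation=cv2.INTER_CUBIC))
cv2.imwrite('pics/c2.png',cv2.resize(b[165:305,165:345],None,fx=4.2,fy=4.2,interpolation=cv2.INTER_CUBIC))
E
```

```text
(no output)
```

View pics/c1.png

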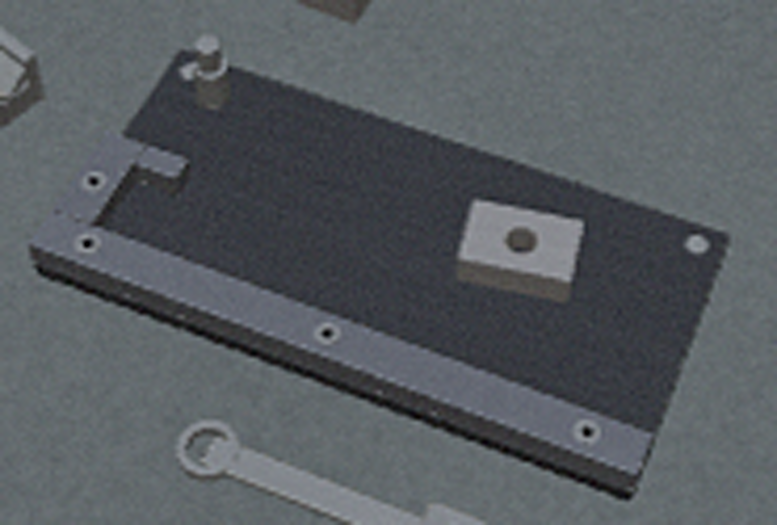

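View pics/c2.png

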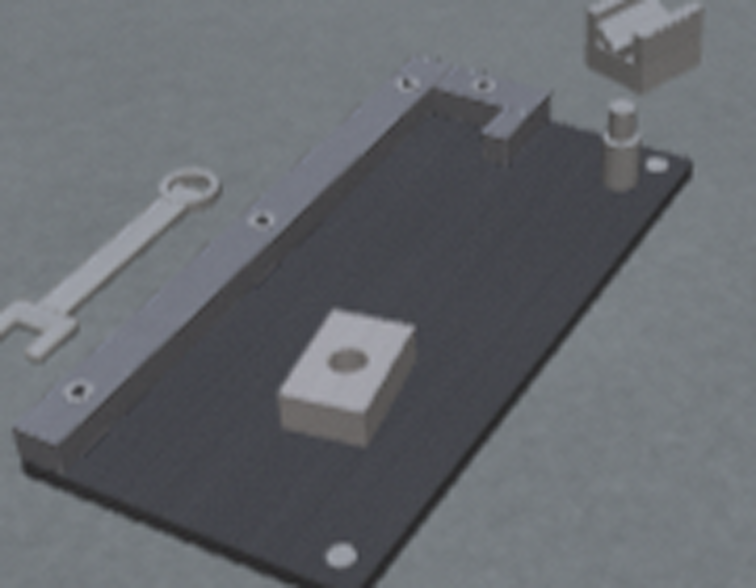

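```bash
cat > fit.py <<'E'
import numpy as np,cv2
from scipy.optimize import least_squares
def proj(s,P):
    T=np.array(s['cam_to_world']);f=210/np.tan(np.radians(float(s['vertical_fov']))/2)
    p=(np.asarray(P)-T[:3,3])@T[:3,:3]
    return np.c_[float(s['cx'])+f*p[:,0]/-p[:,2], float(s['cy'])+f*p[:,1]/p[:,2]]
def xf(q,P):
    c,s=np.cos(q[2]),np.sin(q[2]);P=np.asarray(P,float)/1000
    return np.c_[q[0]+c*P[:,0]-s*P[:,1],q[1]+s*P[:,0]+c*P[:,1],P[:,2]]
def inv(q,w):
    d=np.array(w[:2])-q[:2];c,s=np.cos(q[2]),np.sin(q[2])
    return np.array([c*d[0]+s*d[1],-s*d[0]+c*d[1]])*1000
def fit(obs,q0):
    f=lambda q:np.concatenate([(proj(s,xf(q,P))-uv).ravel() for s,P,uv in obs])
    r=least_squares(f,q0,loss='soft_l1');return r.x,f(r.x)
E
cat > a.py <<'E'
from fit import *
S=np.load('pics/scene0.npz');D=np.load('pics/side0.npz')
up=lambda L,x,y:(np.array(L,float)+.5)/4.2-.5+[x,y]
u1=up([(727,233),(182,52),(637,472),(33,247),(653,435),(187,158),(180,178),(118,135),(95,225)],195,180)
P1=[(-85,170,12),(-85,-170,12),(85,170,30),(85,-170,30),(60,170,30),(0,-118,30),(15,-118,30),(0,-170,30),(60,-145,30)]
u2=up([(17,432),(68,443),(692,162),(550,95),(432,92),(484,133),(512,140)],165,165)
P2=[(85,170,30),(60,170,30),(-85,-170,12),(0,-170,30),(60,-145,30),(15,-118,30),(0,-118,30)]
for o in ([(S,P1,u1)],[(D,P2,u2)],[(S,P1,u1),(D,P2,u2)]):
    q,r=fit(o,[.6,0,-.2]);print('fix',q.round(4),'res',r.round(1))
np.save('fix.npy',q)
s1=up([(474,200),(583,218),(571,279),(460,263),(521,240)],195,180)
s2=up([(333,310),(414,325),(367,411),(280,397),(348,361)],165,165)
# scene: top edge=-x side; left=-y
Q1=[(-20,-30,32),(-20,30,32),(20,30,32),(20,-30,32),(0,0,32)]
Q2=[(20,-30,32),(-20,-30,32),(-20,30,32),(20,30,32),(0,0,32)]
for o in ([(S,Q1,s1)],[(D,Q2,s2)],[(S,Q1,s1),(D,Q2,s2)]):
    p,r=fit(o,[.6,0,-.2]);print('sp',p.round(4),'res',r.round(1),'in fix',inv(q,p).round(1),'yaw',(p[2]-q[2]).round(3))
np.save('sp.npy',p)
E
python3 a.py
```

```text
fix [ 0.5733  0.0303 -0.3567] res [ 1.6  0.1 -0.2 -1.1  0.9  1.1 -1.2 -0.6  0.9 -0.3  0.7  0.3 -0.7  0.3
 -2.6 -1.2 -0.5 -0.1]
fix [ 0.5699  0.0293 -0.3457] res [ 0.2 -0.1 -0.8  1.7  1.1 -0.7  0.6 -0.7  0.3 -0.9 -0.3  0.1 -0.9  0.1]
fix [ 0.5718  0.0298 -0.3542] res [ 1.3 -0.6 -0.5 -1.4  0.8  0.2 -1.3 -1.   0.7 -1.1  0.5 -0.1 -0.8 -0.1
 -2.8 -1.5 -0.6 -0.5 -1.3 -0.5 -2.3  1.4  0.7 -0.3  0.3 -0.4  0.  -0.8
 -0.7  0.2 -1.3  0.3]
sp [ 0.5776  0.1023 -0.1475] res [-0.4  0.2 -0.1  0.2  0.5  0.2 -0.1 -0.5  0.2 -0.1] in fix [-19.7  70.1] yaw 0.207
sp [ 0.5769  0.1009 -0.1657] res [-0.4  0.1  0.   0.2  0.1  0.5  0.  -0.4  0.2 -0.3] in fix [-19.9  68.5] yaw 0.189
sp [ 0.5771  0.1018 -0.1589] res [-0.6 -0.1 -0.2  0.1  0.1  0.1 -0.5 -0.9 -0.1 -0.3 -0.6  0.4 -0.2  0.4
  0.   0.7 -0.1 -0.   0.   0. ] in fix [-20.   69.3] yaw 0.195
```

Lookalikes in the scene view: large block at (278,168) off the fixture, block on the plate at (319,238), small block at (399,243). The middle-sized one on the plate is the spacer. The close crop confirms this, and the 40x60 fit has residuals under 1 px. The crops also show the rail on the far edge, the pocket at left and the plug at crop pixel (208,80).

Next I shut the fingers most of the way and travel over.

Request:
step_arm(delta_pos=[[-0.032,-0.022,0],[-0.032,-0.022,0],[-0.032,-0.022,0],[-0.032,-0.022,0],[-0.032,-0.022,0],[-0.032,-0.022,0],[-0.032,-0.022,0],[-0.032,-0.022,0]], twist=[[0,0,0.05],[0,0,0.05],[0,0,0],[0,0,0],[0,0,0],[0,0,0],[0,0,0],[0,0,0]], hand=0.7, newtons=40)

```text
clock: 0.82
tool_pos: [0.3463, 0.3745, 0.3999]
eef_rot: [0.171, 0.985, -0.0, -0.003]
ft_force: [-0.3, 0.2, 0.3]
opening: 0.0257
```

```bash
cat > st.py <<'E'
import sys
from fit import *
from h import bot
from scipy.spatial.transform import Rotation as R
def rep(tx=None,ty=None,tz=None):
    q=np.load('fix.npy');s=bot.state();p=s['tool_pos'];M=R.from_quat(s['eef_rot']).as_matrix()
    a=inv(q,p);yaw=np.arctan2(M[1,1],M[0,1])-np.pi/2-q[2]
    print('t',s['clock'],'fixpos',a.round(1),'tip z',(p[2]-.173).round(4),'toolY vs fixY',yaw.round(3),'tilt',M[:,2].round(3),'F',s['ft_force'].round(1),'q7',s['qpos'][6].round(2),'q1',s['qpos'][0].round(2),'op',s['opening'])
    if tx is not None:
        w=xf(q,[(tx,ty,0)])[0];w[2]=tz+.173
        print('tool delta',(M.T@(w-p)).round(4))
if __name__=='__main__': rep(*[float(v) for v in sys.argv[1:]])
E
python3 st.py -70 70 .1
```

```text
t 0.8167 fixpos [-331.1  245.1] tip z 0.2269 toolY vs fixY 0.011 tilt [-0.007  0.001 -1.   ] F [-0.3  0.2  0.3] q7 0.35 q1 -0.98 op 0.025733855034453097
tool delta [-0.26   -0.1778  0.1254]
```

Request:
step_arm(delta_pos=[[-0.032,-0.022,0.01],[-0.032,-0.022,0.01],[-0.032,-0.022,0.01],[-0.032,-0.022,0.01],[-0.032,-0.022,0.012],[-0.032,-0.022,0.012],[-0.032,-0.022,0.012],[-0.032,-0.022,0.012]], twist=[[0,0,0],[0,0,0],[0,0,0],[0,0,0],[0,0,0],[0,0,0],[0,0,0],[0,0,0]])

```text
clock: 1.48
tool_pos: [0.5321, 0.1128, 0.3109]
eef_rot: [0.17, 0.985, 0.003, -0.001]
ft_force: [1.5, 1.5, -0.2]
opening: 0.0254
```

```bash
python3 - <<'E'
from h import *
from st import rep
rep(-70,70,.06)
snap('side','side1');snap('wrist','wrist1');snap('scene','scene1')
E
```

```text
t 1.4833 fixpos [-66.   64.1] tip z 0.1379 toolY vs fixY 0.012 tilt [-0.001  0.006 -1.   ] F [ 1.5  1.5 -0.2] q7 1.05 q1 -0.43 op 0.025444625671047234
tool delta [0.0037 0.0056 0.0779]
```

View pics/side1.png

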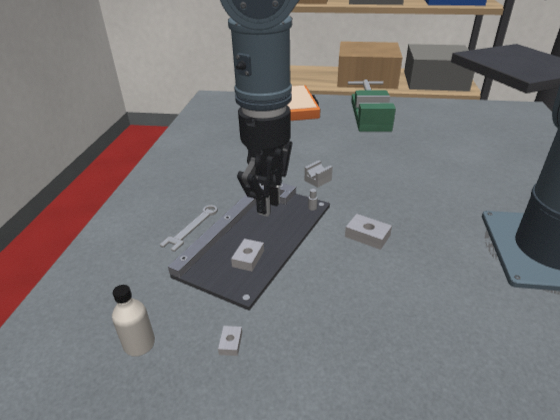

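View pics/wrist1.png

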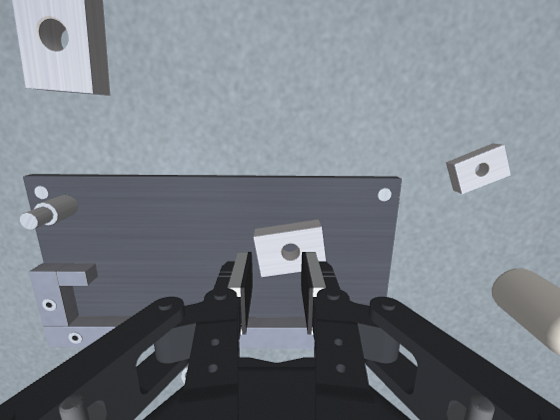

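View pics/scene1.png

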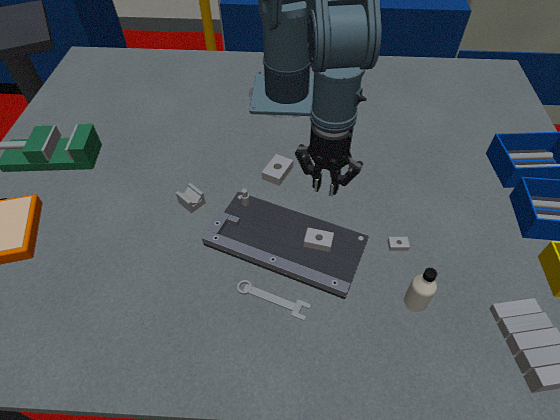

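```bash
python3 - <<'E'
import cv2
a=cv2.imread('pics/scene1.png')[130:210,285:375]; b=cv2.imread('pics/side1.png')[140:230,220:310]
cv2.imwrite('pics/c3.png',cv2.hconcat([cv2.resize(x,(400,400),interpolation=cv2.INTER_CUBIC) for x in (a[:80,:80],b[:80,:80])]))
E
```

```text
(no output)
```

View pics/c3.png

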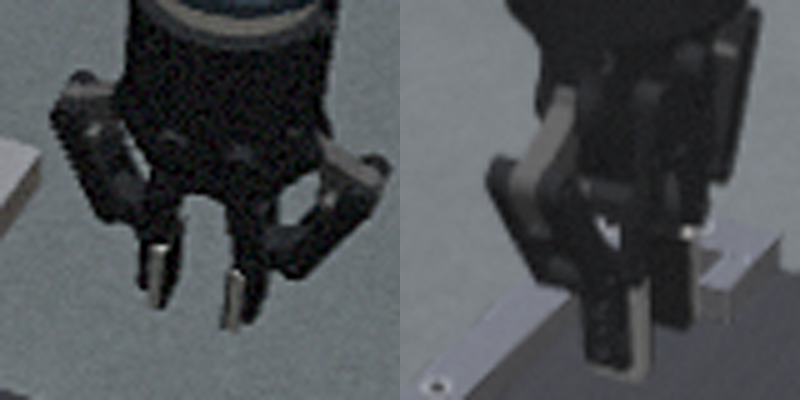

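```bash
cat > tri.py <<'E'
from fit import *
def tri(obs):
    f=lambda X:np.concatenate([(proj(s,[X])[0]-uv) for s,uv in obs])
    r=least_squares(f,[.55,.1,.1]);return r.x,r.fun
E
python3 - <<'E'
from tri import *
S=np.load('pics/scene1.npz');D=np.load('pics/side1.npz');q=np.load('fix.npy')
for a,b in (((332,196),(258,212.4)),((331,196),(258,212.4)),((317,191.6),(274,205))):
    X,r=tri([(S,a),(D,b)]);print(X.round(4),r.round(1),inv(q,X).round(1))
for z in (.31-.173,.31-.16,.31-.186):
    for dx in (-11,11):
        for dy in (13,27,-13,-27):
            P=xf(q,[(-66+dx,64+dy,z*1000)]);print(round(z,3),dx,dy,proj(S,P).round(1),proj(D,P).round(1))
E
```

```text
[0.5479 0.1228 0.1367] [ 0.   0.1  0.  -0. ] [-54.7  78.9]
[0.5479 0.1211 0.1358] [ 0.2  0.3  0.2 -0.2] [-54.1  77.4]
[0.5276 0.0908 0.1294] [-0.6 -1.1 -0.7  0.7] [-62.6  41.8]
0.137 -11 13 [[334.7 188.4]] [[270.3 215.2]]
0.137 -11 27 [[341.  190.3]] [[266.1 219.7]]
0.137 -11 -13 [[323.1 184.7]] [[277.9 207. ]]
0.137 -11 -27 [[316.9 182.8]] [[281.9 202.8]]
0.137 11 13 [[331.2 195.6]] [[258.8 211.6]]
0.137 11 27 [[337.6 197.6]] [[254.4 216.1]]
0.137 11 -13 [[319.4 191.9]] [[266.6 203.7]]
0.137 11 -27 [[313.2 189.9]] [[270.6 199.6]]
0.15 -11 13 [[335.3 184.1]] [[270.1 208.7]]
0.15 -11 27 [[341.7 186.1]] [[265.8 213.2]]
0.15 -11 -13 [[323.5 180.5]] [[277.8 200.6]]
0.15 -11 -27 [[317.2 178.6]] [[281.7 196.5]]
0.15 11 13 [[331.8 191.4]] [[258.4 205.2]]
0.15 11 27 [[338.3 193.5]] [[254.  209.6]]
0.15 11 -13 [[319.8 187.7]] [[266.3 197.3]]
0.15 11 -27 [[313.5 185.7]] [[270.4 193.3]]
0.124 -11 13 [[334.1 192.5]] [[270.6 221.5]]
0.124 -11 27 [[340.4 194.4]] [[266.4 226.1]]
0.124 -11 -13 [[322.6 188.8]] [[278.1 213.3]]
0.124 -11 -27 [[316.5 186.9]] [[282. 209.]]
0.124 11 13 [[330.7 199.7]] [[259.2 217.9]]
0.124 11 27 [[337.  201.7]] [[254.9 222.4]]
0.124 11 -13 [[319.  195.9]] [[266.9 209.9]]
0.124 11 -27 [[312.8 194. ]] [[270.9 205.7]]
```

Request:
step_arm(delta_pos=[[0.001,0.003,0.03],[0.001,0.002,0.03],[0,0,0.03],[0,0,0.012],[0,0,0]], twist=[[0,0,0.01],[0,0,0],[0,0,0],[0,0,0],[0,0,0]])

```text
clock: 2.05
tool_pos: [0.5319, 0.1224, 0.2071]
eef_rot: [0.177, 0.984, 0.005, 0.0]
ft_force: [0.3, -0.4, -0.2]
opening: 0.026
```

```bash
python3 st.py -66 69 .02
```

```text
t 2.05 fixpos [-69.5  73. ] tip z 0.0341 toolY vs fixY -0.001 tilt [ 0.002  0.01  -1.   ] F [ 0.3 -0.4 -0.2] q7 1.06 q1 -0.41 op 0.026035061720017315
tool delta [-0.0036 -0.0042  0.0141]
```

Request:
step_arm(delta_pos=[[-0.001,-0.002,0.006],[0,-0.001,0.006],[0,0,0.002],[0,0,0]], twist=[[0.01,0,0],[0,0,0],[0,0,0],[0,0,0]])

```text
clock: 2.38
tool_pos: [0.5313, 0.1224, 0.194]
eef_rot: [0.174, 0.985, 0.001, -0.001]
ft_force: [0.4, 0.3, -0.6]
opening: 0.0258
```

```bash
python3 - <<'E'
from h import *
from st import rep
rep(-66,69,.02)
snap('side','side2');snap('wrist','wrist2')
a=cv2.imread('pics/wrist2.png')
b=cv2.resize(cv2.imread('pics/side2.png')[180:290,180:320],(560,440))
cv2.imwrite('pics/c4.png',b)
E
```

```text
t 2.3833 fixpos [-70.1  72.8] tip z 0.021 toolY vs fixY 0.004 tilt [-0.001  0.001 -1.   ] F [ 0.4  0.3 -0.6] q7 1.06 q1 -0.41 op 0.025832464427430243
tool delta [-0.0041 -0.0039  0.001 ]
```

View pics/c4.png

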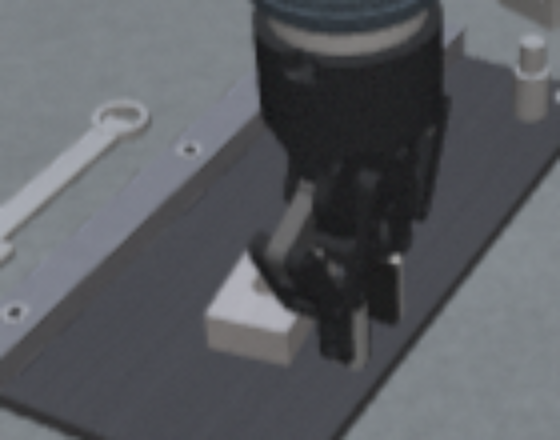

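View pics/wrist2.png

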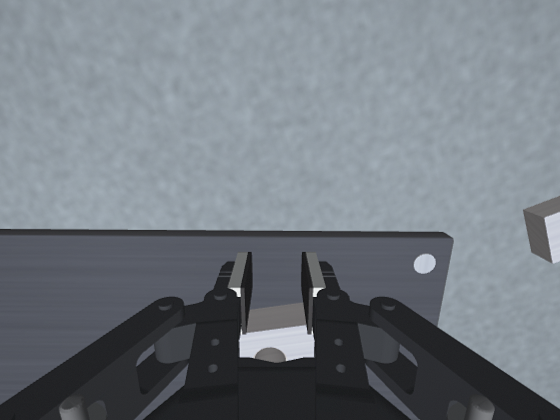

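Side crop: the fingertips stand just on the robot side of the spacer, between plate and block-top height. Wrist: they are centred on its near long side (pads at about (240,290) and (314,290)). I push across now.

Request:
step_arm(delta_pos=[[-0.004,-0.003,0],[-0.006,-0.001,0],[-0.006,0,0],[-0.006,0,0],[-0.006,0,0],[-0.006,0,0],[-0.006,0,0],[-0.006,0,0]], twist=[[0,0,0.004],[0,0,0],[0,0,0],[0,0,0],[0,0,0],[0,0,0],[0,0,0],[0,0,0]])

```text
clock: 3.15
tool_pos: [0.5778, 0.1003, 0.1964]
eef_rot: [0.177, 0.984, 0.001, 0.0]
ft_force: [-1.5, -0.2, 0.1]
opening: 0.0256
```

```bash
python3 - <<'E'
from h import *
from st import rep
rep(5,69,.02)
snap('side','side3');snap('scene','scene3')
a=cv2.resize(cv2.imread('pics/side3.png')[180:290,180:320],(560,440))
b=cv2.resize(cv2.imread('pics/scene3.png')[190:300,240:380],(560,440))
cv2.imwrite('pics/c5.png',cv2.resize(cv2.hconcat([a,b]),(800,314)))
E
```

```text
t 3.15 fixpos [-18.9  68.2] tip z 0.0234 toolY vs fixY -0.002 tilt [ 0.001  0.003 -1.   ] F [-1.5 -0.2  0.1] q7 1.11 q1 -0.35 op 0.02555351579217978
tool delta [-0.0239  0.0008  0.0034]
```

View pics/c5.png

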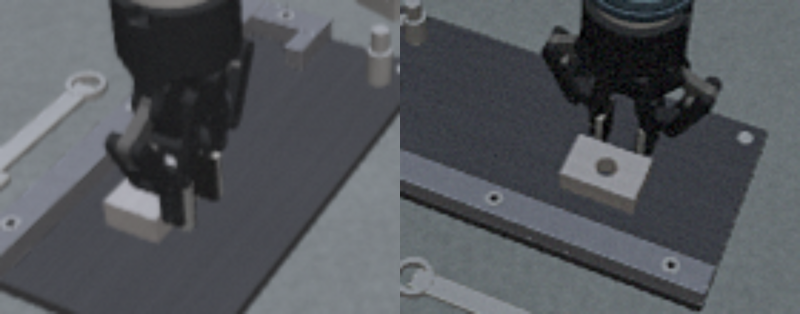

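The scene crop shows the spacer turned parallel to the rail and flat on both fingers. I keep going and bring the height down 3 mm.

Request:
step_arm(delta_pos=[[-0.005,0,0.001],[-0.005,0,0.001],[-0.005,0,0.001],[-0.004,0,0.001],[-0.003,0,0]], twist=[[0,0,0],[0,0,0],[0,0,0],[0,0,0],[0,0,0]])

```text
clock: 3.67
tool_pos: [0.5997, 0.0923, 0.1917]
eef_rot: [0.177, 0.984, 0.001, 0.0]
ft_force: [-0.8, 0.7, 1.1]
opening: 0.0254
```

```bash
python3 st.py 9 68 .02
```

```text
t 3.6667 fixpos [ 4.5 68.3] tip z 0.0187 toolY vs fixY -0.002 tilt [ 0.     0.003 -1.   ] F [-0.8  0.7  1.1] q7 1.13 q1 -0.33 op 0.025362113660614753
tool delta [-0.0045 -0.0003 -0.0013]
```

Request:
step_arm(delta_pos=[[-0.002,0,0],[-0.002,0,0],[-0.002,0,0],[-0.002,0,0]], twist=[[0,0,0],[0,0,0],[0,0,0],[0,0,0]])

```text
clock: 4.0
tool_pos: [0.6063, 0.09, 0.1911]
eef_rot: [0.177, 0.984, 0.001, -0.003]
ft_force: [-8.4, 3.4, 5.8]
opening: 0.0257
```

```bash
python3 st.py 9 68 .02
```

```text
t 4.0 fixpos [11.5 68.5] tip z 0.0181 toolY vs fixY -0.001 tilt [-0.006  0.004 -1.   ] F [-8.4  3.4  5.8] q7 1.13 q1 -0.32 op 0.025716049362501794
tool delta [ 0.0025 -0.0005 -0.0019]
```

Request:
step_arm(delta_pos=[[-0.003,0,0],[-0.003,0,0],[-0.003,0,0]], twist=[[0,0,0],[0,0,0],[0,0,0]])

```text
clock: 4.25
tool_pos: [0.6092, 0.0895, 0.1896]
eef_rot: [0.176, 0.984, 0.001, -0.012]
ft_force: [-7.4, 1.9, 6.4]
opening: 0.0252
```

```bash
python3 - <<'E'
from h import *
from st import rep
rep(5,69,.02)
snap('side','side4');snap('scene','scene4')
a=cv2.resize(cv2.imread('pics/side4.png')[180:290,170:310],(560,440),interpolation=cv2.INTER_CUBIC)
b=cv2.resize(cv2.imread('pics/scene4.png')[190:300,240:380],(560,440),interpolation=cv2.INTER_CUBIC)
cv2.imwrite('pics/c6.png',cv2.resize(cv2.hconcat([a,b]),(800,314)))
E
```

```text
t 4.25 fixpos [14.4 69. ] tip z 0.0166 toolY vs fixY 0.001 tilt [-0.024  0.006 -1.   ] F [-7.4  1.9  6.4] q7 1.14 q1 -0.31 op 0.02521352162935602
tool delta [ 0.0095 -0.     -0.0032]
```

View pics/c6.png

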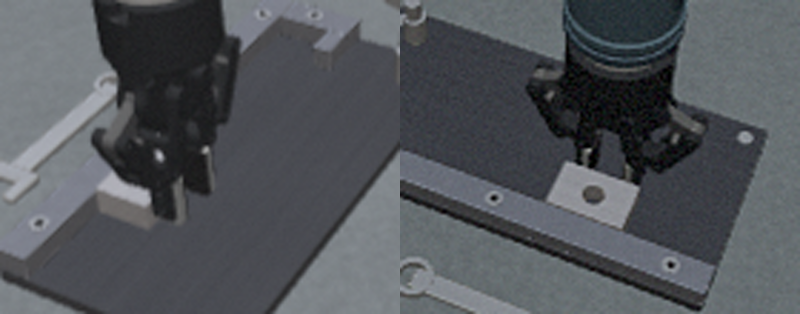

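The spacer is flat on the rail: there is no dark gap in either crop, and about 8 N of contact force. I back off, rise, turn and shut the fingers.

Request:
step_arm(delta_pos=[[0.008,0,0],[0.012,0,0],[0.005,0,-0.03],[0,0,-0.03],[0,0,-0.015],[0,0,0],[0,0,0],[0,0,0]], twist=[[0,-0.01,0],[0,-0.014,0],[0,0,0],[0,0,-0.12],[0,0,-0.12],[0,0,-0.12],[0,0,-0.12],[0,0,-0.12]])

```text
clock: 5.02
tool_pos: [0.5851, 0.0992, 0.2685]
eef_rot: [-0.134, 0.991, -0.002, 0.0]
ft_force: [0.2, 0.4, -0.1]
opening: 0.0258
```

Request:
step_arm(delta_pos=[[0,0,0],[0,0,0],[0,0,0],[0,0,0],[0,0,0],[0,0,0],[0,0,0],[0,0,0]], twist=[[0,0,-0.12],[0,0,-0.12],[0,0,-0.12],[0,0,-0.12],[0,0,-0.12],[0,0,-0.12],[0,0,-0.12],[0,0,-0.12]], hand=1)

```text
clock: 5.68
tool_pos: [0.5876, 0.0974, 0.2708]
eef_rot: [-0.592, 0.806, -0.005, 0.002]
ft_force: [-0.3, 0.0, 0.6]
opening: -0.0005
```

```bash
python3 - <<'E'
from h import *
from st import rep
from tri import *
rep(40,125,.08)
S=np.load('pics/scene0.npz');D=np.load('pics/side0.npz');q=np.load('fix.npy')
X,r=tri([(S,(430,274)),(D,(123,294))]);print('cap',X,r,inv(q,X))
snap('side','side5');snap('scene','scene5');snap('wrist','wrist5')
b=cv2.resize(cv2.imread('pics/scene5.png')[170:310,190:390],(800,560),interpolation=cv2.INTER_CUBIC)
cv2.imwrite('pics/c7.png',b)
b=cv2.resize(cv2.imread('pics/side5.png')[160:310,150:350],(800,600),interpolation=cv2.INTER_CUBIC)
cv2.imwrite('pics/c8.png',b)
E
```

```text
t 5.6833 fixpos [-8.6 68.9] tip z 0.0978 toolY vs fixY 1.622 tilt [ 0.01  -0.005 -1.   ] F [-0.3  0.   0.6] q7 2.42 q1 -0.06 op -0.0004517604662558363
tool delta [-0.0536 -0.0512  0.0183]
cap [0.70761799 0.30286519 0.11209849] [-0.29025122 -0.2923308  -0.25685181  0.16123015] [ 32.67086678 303.22579071]
```

View pics/c7.png

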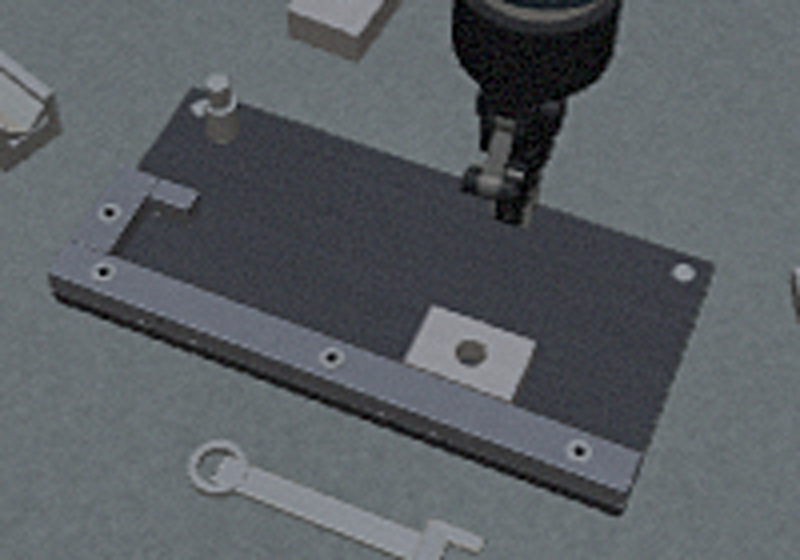

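View pics/c8.png

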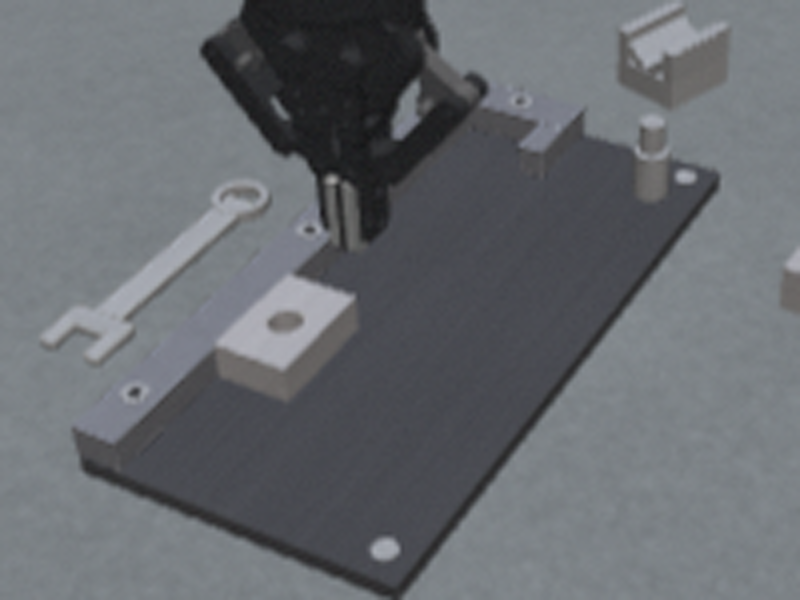

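View pics/wrist5.png

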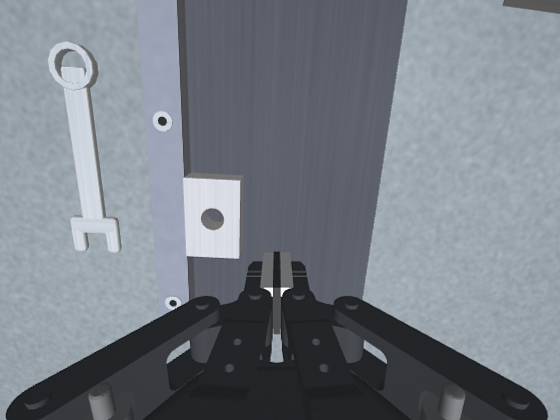

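The spacer sits flat on the rail in all three views. Joint 7 went to 2.42, close to its limit of 2.76, so I turn the tool half a turn the other way before the long slide.

Request:
step_arm(delta_pos=[[0,0,0],[0,0,0],[0,0,0],[0,0,0],[0,0,0],[0,0,0],[0,0,0],[0,0,0]], twist=[[0,0,0.12],[0,0,0.12],[0,0,0.12],[0,0,0.12],[0,0,0.12],[0,0,0.12],[0,0,0.12],[0,0,0.12]])

```text
clock: 6.5
tool_pos: [0.5883, 0.0968, 0.2714]
eef_rot: [-0.126, 0.992, -0.003, 0.006]
ft_force: [-0.7, 0.0, -0.4]
opening: 0.0002
```

Request:
step_arm(delta_pos=[[0,0,0],[0,0,0],[0,0,0],[0,0,0],[0,0,0],[0,0,0],[0,0,0],[0,0,0]], twist=[[0,0,0.12],[0,0,0.12],[0,0,0.12],[0,0,0.12],[0,0,0.12],[0,0,0.12],[0,0,0.12],[0,0,0.12]])

```text
clock: 7.17
tool_pos: [0.5891, 0.0982, 0.2732]
eef_rot: [0.365, 0.931, 0.002, 0.009]
ft_force: [-0.4, 0.0, -0.0]
opening: 0.0002
```

Request:
step_arm(delta_pos=[[0,0,0],[0,0,0],[0,0,0],[0,0,0],[0,0,0],[0,0,0],[0,0,0],[0,0,0]], twist=[[0,0,0.12],[0,0,0.12],[0,0,0.12],[0,0,0.12],[0,0,0.12],[0,0,0.12],[0,0,0.12],[0,0,0.12]])

```text
clock: 7.83
tool_pos: [0.59, 0.1006, 0.2757]
eef_rot: [0.766, 0.642, 0.01, 0.009]
ft_force: [0.1, -0.2, -0.4]
opening: -0.0001
```

```bash
python3 - <<'E'
from st import *
rep(40,125,.08)
S=np.load('pics/scene5.npz');D=np.load('pics/side5.npz')
up=lambda L,x,y:(np.array(L,float)+.5)/4-.5+[x,y]
# fixture from unoccluded corners
u1=up([(714,264),(638,455),(621,492),(50,281),(198,195),(193,208),(125,258)],190,170)
P1=[(-85,170,12),(60,170,30),(85,170,30),(85,-170,30),(0,-118,30),(15,-118,30),(60,-145,30)]
u2=up([(74,430),(124,440),(719,177),(584,108),(546,153),(520,146)],150,160)
P2=[(85,170,30),(60,170,30),(-85,-170,12),(0,-170,30),(0,-118,30),(15,-118,30)]
for o in ([(S,P1,u1)],[(D,P2,u2)],[(S,P1,u1),(D,P2,u2)]):
    q,r=fit(o,[.6,0,-.2]);print('fix',q.round(4),'res',r.round(1))
s1=up([(431,306),(536,341),(516,402),(404,360),(471,352)],190,170)
s2=up([(297,275),(357,294),(290,369),(217,346),(285,321)],150,160)
Q1=[(-20,-30,32),(-20,30,32),(20,30,32),(20,-30,32),(0,0,32)]
Q2=[(20,-30,32),(-20,-30,32),(-20,30,32),(20,30,32),(0,0,32)]
p,r=fit([(S,Q1,s1),(D,Q2,s2)],[.6,0,-.2]);print('sp',p.round(4),'res',r.round(1),'in fix',inv(q,p).round(1),'yaw',(p[2]-q[2]).round(3))
q=np.load('fix.npy');print('old fix',inv(q,p).round(1),p[2]-q[2])
E
```

```text
t 7.8333 fixpos [-7.5 72.7] tip z 0.1027 toolY vs fixY -1.392 tilt [ 0.027 -0.002 -1.   ] F [ 0.1 -0.2 -0.4] q7 -0.04 q1 -0.62 op -9.754131649002078e-05
tool delta [0.0429 0.0554 0.0243]
fix [ 0.5742  0.0292 -0.3576] res [ 0.7 -0.1  1.3 -0.   1.7  0.8 -1.3 -1.8  0.2 -0.6 -1.6  0.9 -4.7 -0.8]
fix [ 0.5707  0.0283 -0.3493] res [ 0.4 -0.3 -1.   1.6  1.  -1.5  0.5 -0.2 -0.6 -0.1 -0.1  0. ]
fix [ 0.5724  0.0287 -0.3584] res [ 0.5 -0.7  1.  -0.8  1.4  0.1 -1.4 -2.5  0.1 -1.2 -1.7  0.3 -4.8 -1.5
 -1.  -0.8 -2.5  1.1  0.7 -1.1  0.3 -0.  -0.9  0.1 -0.5  0.1]
sp [ 0.6328  0.0773 -0.3368] res [ 0.1 -0.6 -0.2 -0.5 -1.5 -0.8 -0.   0.3 -0.3 -0.5 -2.4  0.1 -0.2  0.9
 -0.7  0.5 -0.3  0.1  0.6  0.1] in fix [39.5 66.8] yaw 0.022
old fix [40.7 65.7] 0.01743699064560128
```

Request:
step_arm(delta_pos=[[0,0,0],[0,0,0],[0.02,0.015,0],[0.02,0.015,0],[0.01,0.015,0],[0,0,0]], twist=[[0.025,-0.007,0.1],[0,0,0.07],[0,0,0],[0,0,0],[0,0,0],[0,0,0]])

```text
clock: 8.33
tool_pos: [0.6514, 0.1343, 0.2772]
eef_rot: [0.83, 0.558, 0.001, 0.002]
ft_force: [-0.3, 0.1, 0.4]
opening: 0.0002
```

```bash
python3 st.py 40 123 .02
```

```text
t 8.3333 fixpos [ 38.4 125.6] tip z 0.1042 toolY vs fixY -1.603 tilt [ 0.004 -0.002 -1.   ] F [-0.3  0.1  0.4] q7 -0.27 q1 -0.65 op 0.00024791031535864236
tool delta [-0.0025  0.0013  0.0842]
```

Request:
step_arm(delta_pos=[[0,0.001,0.03],[0,0,0.025],[0,0,0.003],[0,0,0]], twist=[[0,0,-0.03],[0,0,0],[0,0,0],[0,0,0]])

```text
clock: 8.67
tool_pos: [0.6534, 0.1352, 0.2197]
eef_rot: [0.824, 0.567, 0.003, 0.003]
ft_force: [0.6, 0.5, -0.1]
opening: -0.0005
```

```bash
python3 - <<'E'
from h import *
from st import rep
rep(40,123,.02)
snap('side','side6');snap('scene','scene6')
a=cv2.resize(cv2.imread('pics/side6.png')[190:290,170:270],(400,400),interpolation=cv2.INTER_CUBIC)
b=cv2.resize(cv2.imread('pics/scene6.png')[190:290,280:380],(400,400),interpolation=cv2.INTER_CUBIC)
cv2.imwrite('pics/c9.png',cv2.hconcat([a,b]))
E
```

```text
t 8.6667 fixpos [ 39.9 127.1] tip z 0.0467 toolY vs fixY -1.581 tilt [ 0.009 -0.001 -1.   ] F [ 0.6  0.5 -0.1] q7 -0.22 q1 -0.62 op -0.00045541271208369375
tool delta [-0.0042 -0.0001  0.0267]
```

View pics/c9.png

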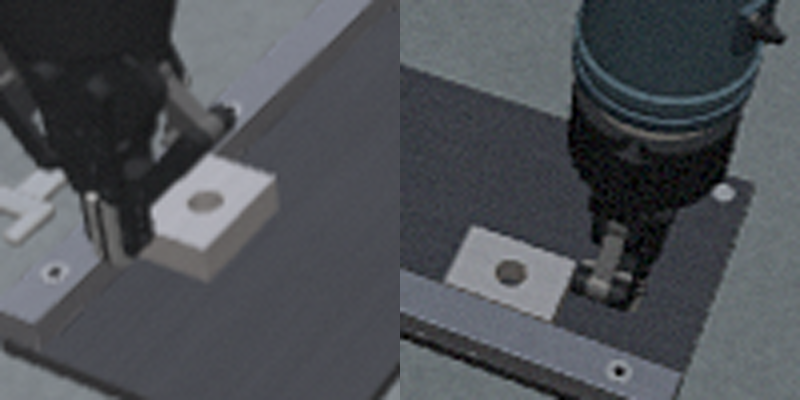

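```bash
python3 - <<'E'
from tri import *
S=np.load('pics/scene6.npz');D=np.load('pics/side6.npz');q=np.load('fix.npy')
for z in (47,34):
  for x,y in ((54,138),(54,116),(26,138),(26,116)):
    P=xf(q,[(x,y,z)]);a=proj(S,P)[0];b=proj(D,P)[0]
    print(z,x,y,'crop scene',((a-[280,190])*4+[400,0]).round(),'side',((b-[170,190])*4).round())
E
```

```text
47 54 138 crop scene [631. 321.] side [ 85. 258.]
47 54 116 crop scene [591. 306.] side [115. 229.]
47 26 138 crop scene [649. 278.] side [136. 277.]
47 26 116 crop scene [609. 264.] side [165. 247.]
34 54 138 crop scene [629. 334.] side [ 89. 279.]
34 54 116 crop scene [589. 319.] side [119. 251.]
34 26 138 crop scene [646. 291.] side [139. 299.]
34 26 116 crop scene [607. 277.] side [169. 269.]
```

Request:
step_arm(delta_pos=[[0,0,0.014],[0,0,0.01],[0,0,0.001],[0,0,0]], twist=[[0.008,0,-0.008],[0,0,0],[0,0,0],[0,0,0]])

```text
clock: 9.1
tool_pos: [0.6549, 0.1352, 0.1975]
eef_rot: [0.821, 0.57, 0.004, 0.001]
ft_force: [0.2, 0.1, -0.6]
opening: -0.0002
```

```bash
python3 st.py 40 123 .02
```

```text
t 9.1 fixpos [ 41.4 127.7] tip z 0.0245 toolY vs fixY -1.573 tilt [ 0.007  0.003 -1.   ] F [ 0.2  0.1 -0.6] q7 -0.2 q1 -0.6 op -0.0001539680102112885
tool delta [-0.0047 -0.0014  0.0045]
```

Request:
step_arm(delta_pos=[[-0.006,-0.001,0.002],[-0.006,0,0.001],[-0.006,0,0.001],[-0.006,0,0],[-0.006,0,0],[-0.006,0,0]], twist=[[0.006,0,0],[0,0,0],[0,0,0],[0,0,0],[0,0,0],[0,0,0]])

```text
clock: 9.6
tool_pos: [0.6405, 0.0995, 0.1937]
eef_rot: [0.821, 0.571, 0.003, -0.002]
ft_force: [0.1, 0.3, 0.4]
opening: 0.0
```

```bash
python3 st.py 41 -74 .02
```

```text
t 9.6 fixpos [40.3 89.2] tip z 0.0207 toolY vs fixY -1.573 tilt [ 0.003  0.007 -1.   ] F [0.1 0.3 0.4] q7 -0.14 q1 -0.55 op 4.732066176463351e-05
tool delta [-0.1632  0.001  -0.0005]
```

```bash
cat > look.py <<'E'
import sys
from h import *
from st import rep
n=sys.argv[1]; rep(41,-74,.02)
snap('side','side'+n);snap('scene','scene'+n)
a=cv2.resize(cv2.imread(f'pics/side{n}.png')[160:290,170:300],(400,400),interpolation=cv2.INTER_CUBIC)
b=cv2.resize(cv2.imread(f'pics/scene{n}.png')[180:310,200:330] if len(sys.argv)>2 else cv2.imread(f'pics/scene{n}.png')[180:310,240:370],(400,400),interpolation=cv2.INTER_CUBIC)
cv2.imwrite(f'pics/d{n}.png',cv2.hconcat([a,b]))
E
python3 look.py 7
```

```text
t 9.6 fixpos [40.3 89.2] tip z 0.0207 toolY vs fixY -1.573 tilt [ 0.003  0.007 -1.   ] F [0.1 0.3 0.4] q7 -0.14 q1 -0.55 op 4.732066176463351e-05
tool delta [-0.1632  0.001  -0.0005]
```

View pics/d7.png

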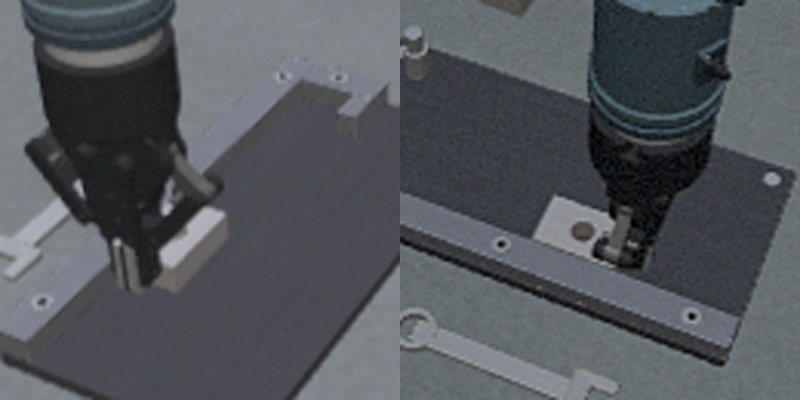

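The spacer has moved left and still lies flat on the rail in both crops. I continue along the rail.

Request:
step_arm(delta_pos=[[-0.006,0.0005,0],[-0.006,0.0005,0],[-0.006,0,0],[-0.006,0,0],[-0.006,0,0],[-0.006,0,0],[-0.006,0,0],[-0.006,0,0]], twist=[[0,-0.007,0],[0,0,0],[0,0,0],[0,0,0],[0,0,0],[0,0,0],[0,0,0],[0,0,0]])

```text
clock: 10.37
tool_pos: [0.6235, 0.0509, 0.1939]
eef_rot: [0.821, 0.571, 0.0, -0.0]
ft_force: [-0.1, 0.8, -0.4]
opening: -0.0001
```

```bash
python3 look.py 8
```

```text
t 10.3667 fixpos [41.2 37.7] tip z 0.0209 toolY vs fixY -1.572 tilt [ 0.  0. -1.] F [-0.1  0.8 -0.4] q7 -0.06 q1 -0.49 op -0.00010458240956572977
tool delta [-0.1117 -0.      0.0009]
```

View pics/d8.png

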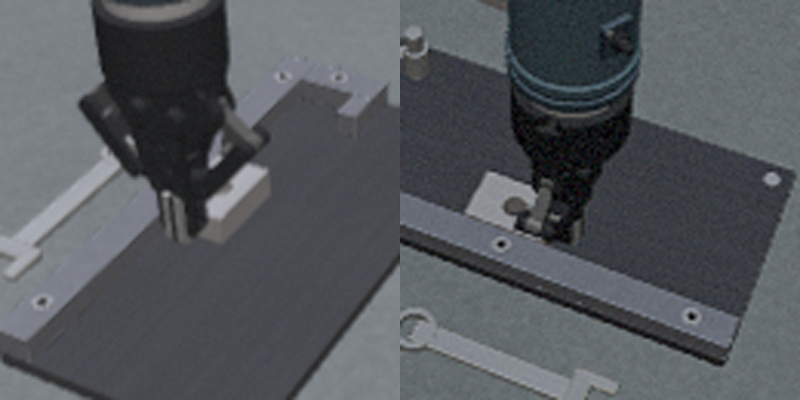

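Still flat against the rail with the pusher centred, so I go on.

Request:
step_arm(delta_pos=[[-0.006,0.0005,0],[-0.006,0.0005,0],[-0.006,0,0],[-0.006,0,0],[-0.006,0,0],[-0.006,0,0],[-0.006,0,0],[-0.006,0,0]], twist=[[0,0,0],[0,0,0],[0,0,0],[0,0,0],[0,0,0],[0,0,0],[0,0,0],[0,0,0]])

```text
clock: 11.13
tool_pos: [0.6064, 0.0022, 0.194]
eef_rot: [0.821, 0.571, 0.001, -0.0]
ft_force: [-1.2, 0.9, 0.2]
opening: -0.0002
```

```bash
python3 look.py 9 l
```

```text
t 11.1333 fixpos [ 42.  -13.8] tip z 0.021 toolY vs fixY -1.571 tilt [ 0.     0.001 -1.   ] F [-1.2  0.9  0.2] q7 0.03 q1 -0.42 op -0.00020055565859301538
tool delta [-0.0602 -0.001   0.0009]
```

View pics/d9.png

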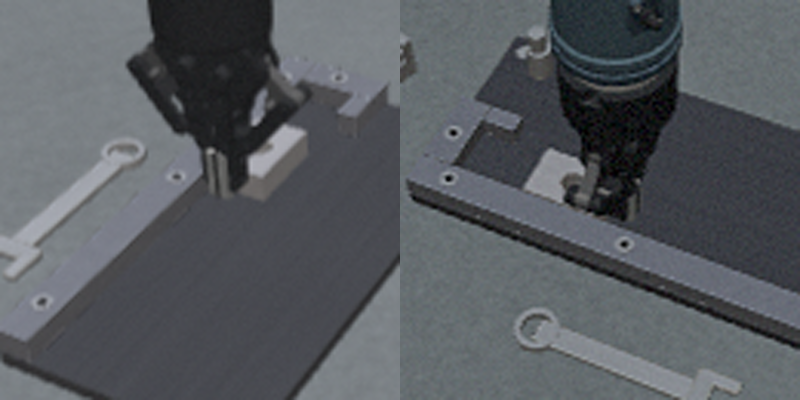

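Still flat on the rail, with the pocket mouth ahead and about 60 mm left.

Request:
step_arm(delta_pos=[[-0.006,0,0],[-0.006,0,0],[-0.006,0,0],[-0.006,0,0],[-0.006,0,0],[-0.006,0,0],[-0.005,0,0],[-0.004,0,0]], twist=[[0,0,0],[0,0,0],[0,0,0],[0,0,0],[0,0,0],[0,0,0],[0,0,0],[0,0,0]])

```text
clock: 11.9
tool_pos: [0.5894, -0.0439, 0.194]
eef_rot: [0.821, 0.571, 0.001, -0.0]
ft_force: [-0.0, 0.6, -0.9]
opening: -0.0
```

```bash
python3 look.py 10 l
```

```text
t 11.9 fixpos [ 42.1 -63.1] tip z 0.021 toolY vs fixY -1.571 tilt [ 0.001  0.002 -1.   ] F [-0.   0.6 -0.9] q7 0.11 q1 -0.34 op -1.7836633875040933e-05
tool delta [-0.0109 -0.0011  0.001 ]
```

View pics/d10.png

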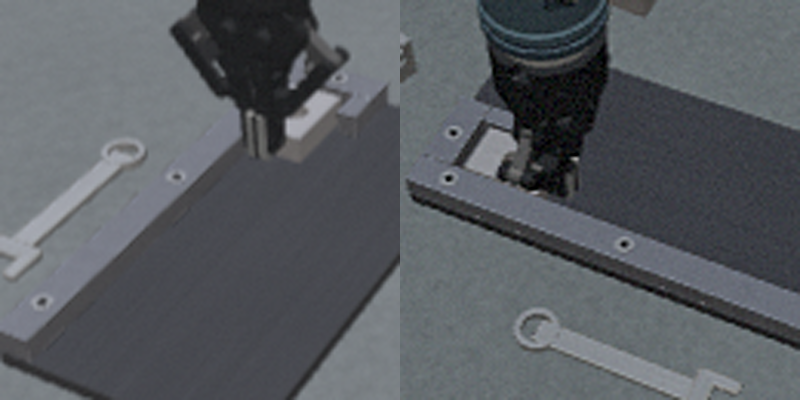

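The spacer has entered the pocket, with a small gap left to the stop. I finish slowly.

Request:
step_arm(delta_pos=[[-0.003,0,0],[-0.003,0,0],[-0.002,0,0],[-0.002,0,0],[-0.002,0,0]], twist=[[0,0,0],[0,0,0],[0,0,0],[0,0,0],[0,0,0]])

```text
clock: 12.42
tool_pos: [0.5853, -0.0552, 0.1941]
eef_rot: [0.821, 0.572, 0.001, -0.001]
ft_force: [0.3, 0.8, 0.4]
opening: -0.0002
```

```bash
python3 st.py 41 -74 .02
```

```text
t 12.4167 fixpos [ 42.2 -75. ] tip z 0.0211 toolY vs fixY -1.571 tilt [ 0.001  0.002 -1.   ] F [0.3 0.8 0.4] q7 0.13 q1 -0.32 op -0.0002424367237874387
tool delta [ 0.001  -0.0012  0.0011]
```

Request:
step_arm(delta_pos=[[-0.002,0,0],[-0.002,0,0],[-0.002,0,0]], twist=[[0,0,0],[0,0,0],[0,0,0]])

```text
clock: 12.67
tool_pos: [0.5848, -0.0565, 0.1942]
eef_rot: [0.819, 0.573, 0.004, -0.003]
ft_force: [1.1, 4.1, -0.5]
opening: 0.0003
```

```bash
python3 st.py 41 -74 .02
```

```text
t 12.6667 fixpos [ 42.1 -76.4] tip z 0.0212 toolY vs fixY -1.567 tilt [ 0.004  0.009 -1.   ] F [ 1.1  4.1 -0.5] q7 0.14 q1 -0.31 op 0.0003498824380753717
tool delta [ 0.0024 -0.0011  0.0012]
```

Contact with the stop is building up, so one firmer press.

Request:
step_arm(delta_pos=[[-0.003,0,0],[-0.003,0,0],[-0.003,0,0]], twist=[[0,0,0],[0,0,0],[0,0,0]])

```text
clock: 12.92
tool_pos: [0.5841, -0.0581, 0.1943]
eef_rot: [0.818, 0.576, 0.008, -0.006]
ft_force: [1.8, 6.4, -0.1]
opening: -0.0001
```

```bash
python3 st.py 41 -60 .02
```

```text
t 12.9167 fixpos [ 42.1 -78.2] tip z 0.0213 toolY vs fixY -1.56 tilt [ 0.007  0.019 -1.   ] F [ 1.8  6.4 -0.1] q7 0.16 q1 -0.3 op -6.061008844959401e-05
tool delta [ 0.0182 -0.0009  0.0016]
```

Request:
step_arm(delta_pos=[[0.01,-0.001,0],[0.015,0,0],[0.01,0,-0.02],[0.02,0,-0.035],[0.03,0,-0.035],[0.035,0,-0.02],[0.03,0,0],[0.01,0,0]], twist=[[0,-0.02,-0.01],[0,0,0],[0,0,0],[0,0,0],[0,0,0],[0,0,0],[0,0,0],[0,0,0]])

```text
clock: 13.58
tool_pos: [0.6372, 0.0963, 0.3071]
eef_rot: [0.817, 0.576, -0.001, 0.001]
ft_force: [-0.6, 1.3, -1.4]
opening: -0.0002
```

```bash
python3 - <<'E'
from h import *
from st import rep
rep(41,-60,.02)
for n,(r0,c0) in {'scene':(180,195),'side':(155,230)}.items():
    snap(n,n+'11'); cv2.imwrite(f'pics/e_{n}.png',cv2.resize(cv2.imread(f'pics/{n}11.png')[r0:r0+80,c0:c0+105],None,fx=7.5,fy=7.5,interpolation=cv2.INTER_CUBIC))
E
```

```text
t 13.5833 fixpos [38.3 85. ] tip z 0.1341 toolY vs fixY -1.559 tilt [-0.001 -0.002 -1.   ] F [-0.6  1.3 -1.4] q7 -0.19 q1 -0.61 op -0.00017584741562126554
tool delta [-0.1448  0.001   0.1145]
```

View pics/e_scene.png

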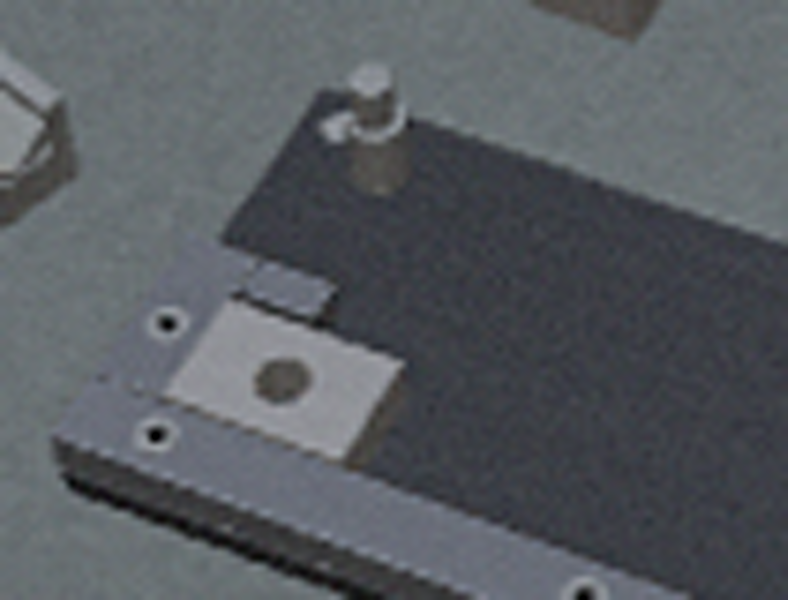

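View pics/e_side.png

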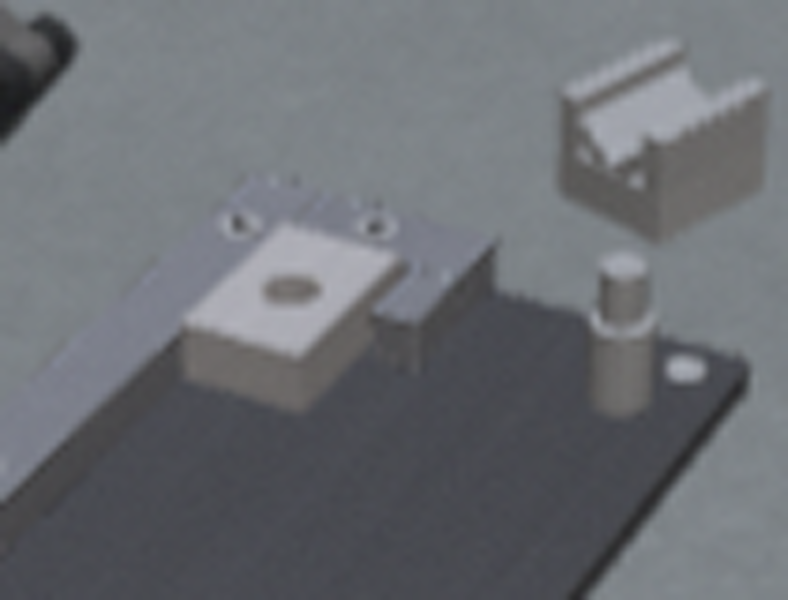

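The spacer looks fully home, with both sides closed up in the crops: rail edge (165,400) to (345,462), stop edge (165,395) to (230,300). The scene crop has a thin darker line at the rail edge. It is probably the 2 mm of block side standing above the rail. To be sure, I give the exposed rear side a light press toward the rail.

Request:
step_arm(delta_pos=[[-0.02,-0.006,0],[-0.025,-0.007,0],[-0.025,-0.007,0],[-0.025,-0.007,0.01],[-0.025,-0.007,0.01],[-0.025,-0.007,0.01],[-0.015,-0.004,0.01],[0,0,0]], twist=[[0,0,0.012],[0,0,0],[0,0,0],[0,0,0],[0,0,0],[0,0,0],[0,0,0],[0,0,0]])

```text
clock: 14.35
tool_pos: [0.5278, -0.0559, 0.2616]
eef_rot: [0.824, 0.567, -0.009, 0.002]
ft_force: [-0.7, 0.1, -0.7]
opening: 0.0001
```

```bash
python3 st.py -12 -101 .06
```

```text
t 14.35 fixpos [-11.5 -95.7] tip z 0.0886 toolY vs fixY -1.581 tilt [-0.012 -0.013 -1.   ] F [-0.7  0.1 -0.7] q7 0.08 q1 -0.41 op 8.94620387576278e-05
tool delta [-0.0049 -0.0003  0.0287]
```

Request:
step_arm(delta_pos=[[-0.002,0,0.01],[-0.002,0,0.02],[0,0,0.005],[0,0,0]], twist=[[-0.007,0.016,-0.01],[0,0,0],[0,0,0],[0,0,0]])

```text
clock: 14.68
tool_pos: [0.5239, -0.0648, 0.2253]
eef_rot: [0.823, 0.568, -0.002, 0.0]
ft_force: [-0.6, -0.1, 0.0]
opening: -0.0002
```

```bash
python3 - <<'E'
from h import *
from st import rep
rep(-12,-101,.021)
o=[]
for n,(r0,c0) in {'scene':(170,195),'side':(145,230)}.items():
    snap(n,n+'12'); o.append(cv2.resize(cv2.imread(f'pics/{n}12.png')[r0:r0+100,c0:c0+100],None,fx=4,fy=4,interpolation=cv2.INTER_CUBIC))
cv2.imwrite('pics/f.png',cv2.hconcat(o))
E
```

```text
t 14.6833 fixpos [ -12.2 -105.3] tip z 0.0523 toolY vs fixY -1.58 tilt [-0.003 -0.002 -1.   ] F [-0.6 -0.1  0. ] q7 0.15 q1 -0.35 op -0.00017993679911213476
tool delta [0.0044 0.0002 0.0313]
```

View pics/f.png

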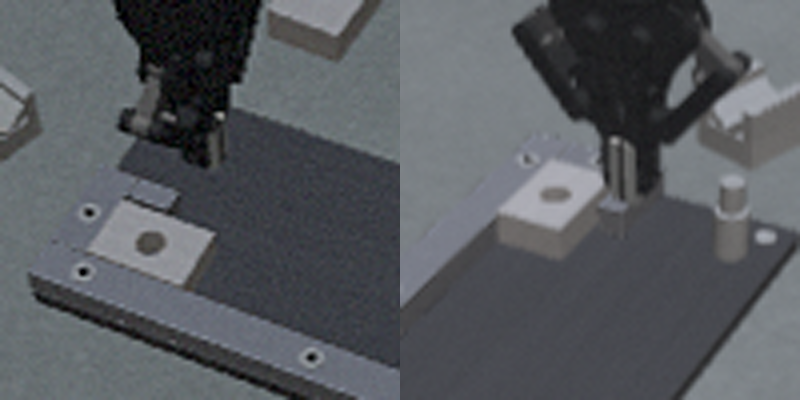

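Request:
step_arm(delta_pos=[[0.003,0,0.008],[0.003,0,0.012],[0,0,0.008],[0,0,0.002],[0,0,0]], twist=[[0,0,-0.009],[0,0,0],[0,0,0],[0,0,0],[0,0,0]])

```text
clock: 15.2
tool_pos: [0.5286, -0.0564, 0.195]
eef_rot: [0.819, 0.574, 0.001, 0.001]
ft_force: [0.4, -0.9, 0.7]
opening: 0.0002
```

```bash
python3 st.py 6 -99 .021
```

```text
t 15.2 fixpos [-10.7 -95.9] tip z 0.022 toolY vs fixY -1.566 tilt [ 0.003 -0.002 -1.   ] F [ 0.4 -0.9  0.7] q7 0.18 q1 -0.33 op 0.0002255937695016698
tool delta [-0.0032  0.0166  0.0011]
```

Request:
step_arm(delta_pos=[[-0.002,0.003,0],[0,0.003,0],[0,0.003,0],[0,0.003,0]], twist=[[0,0,0.005],[0,0,0],[0,0,0],[0,0,0]])

```text
clock: 15.53
tool_pos: [0.5397, -0.0629, 0.1951]
eef_rot: [0.821, 0.571, 0.0, 0.001]
ft_force: [0.8, 0.5, 0.4]
opening: -0.0002
```

```bash
python3 st.py 6 -99 .021
```

```text
t 15.5333 fixpos [  2.1 -98.1] tip z 0.0221 toolY vs fixY -1.571 tilt [ 0.002 -0.002 -1.   ] F [0.8 0.5 0.4] q7 0.18 q1 -0.32 op -0.00024755466102876827
tool delta [-0.0009  0.0039  0.0011]
```

Request:
step_arm(delta_pos=[[0,0.002,0],[0,0.002,0],[0,0.002,0],[0,0.002,0]], twist=[[0,0,0],[0,0,0],[0,0,0],[0,0,0]])

```text
clock: 15.87
tool_pos: [0.5462, -0.0656, 0.1952]
eef_rot: [0.821, 0.571, -0.002, -0.002]
ft_force: [-7.1, 2.0, 10.8]
opening: -0.0001
```

```bash
python3 st.py 6 -99 .021
```

```text
t 15.8667 fixpos [  9.1 -98.3] tip z 0.0222 toolY vs fixY -1.571 tilt [-0.005  0.001 -1.   ] F [-7.1  2.  10.8] q7 0.17 q1 -0.31 op -0.0001121099236367151
tool delta [-0.0007 -0.0031  0.0012]
```

Request:
step_arm(delta_pos=[[0,-0.008,0],[0,-0.012,0],[0,-0.005,-0.02],[0,0,-0.035],[0.01,0,-0.035],[0.03,-0.01,-0.03],[0.035,-0.01,-0.01],[0.035,-0.01,0]], twist=[[0.005,0,0],[0,0,0],[0,0,0],[0,0,0],[0,0,0],[0,0,0],[0,0,0],[0,0,0]])

```text
clock: 16.53
tool_pos: [0.5318, 0.0495, 0.33]
eef_rot: [0.826, 0.564, -0.005, -0.004]
ft_force: [1.6, 0.4, -0.6]
opening: 0.0003
```

Request:
step_arm(delta_pos=[[0.03,-0.02,-0.01],[0.03,-0.02,-0.01],[0.01,-0.01,0],[0,0,0],[0,0,0]], twist=[[0,0,0],[0,0,0],[0,0,0],[0,0,0],[0,0,0]])

```text
clock: 16.95
tool_pos: [0.5098, 0.1462, 0.3534]
eef_rot: [0.822, 0.569, -0.001, -0.005]
ft_force: [-0.5, -1.4, 0.4]
opening: 0.0
```

```bash
python3 - <<'E'
from h import *
from st import rep
rep()
for n,(r0,c0) in {'scene':(180,195),'side':(155,230)}.items():
    snap(n,n+'13'); cv2.imwrite(f'pics/g_{n}.png',cv2.resize(cv2.imread(f'pics/{n}13.png')[r0:r0+80,c0:c0+105],None,fx=7.5,fy=7.5,interpolation=cv2.INTER_CUBIC))
E
```

```text
t 16.95 fixpos [-98.5  87.7] tip z 0.1804 toolY vs fixY -1.577 tilt [-0.007  0.006 -1.   ] F [-0.5 -1.4  0.4] q7 -0.38 q1 -0.87 op 2.2884660849001487e-06
```

View pics/g_scene.png

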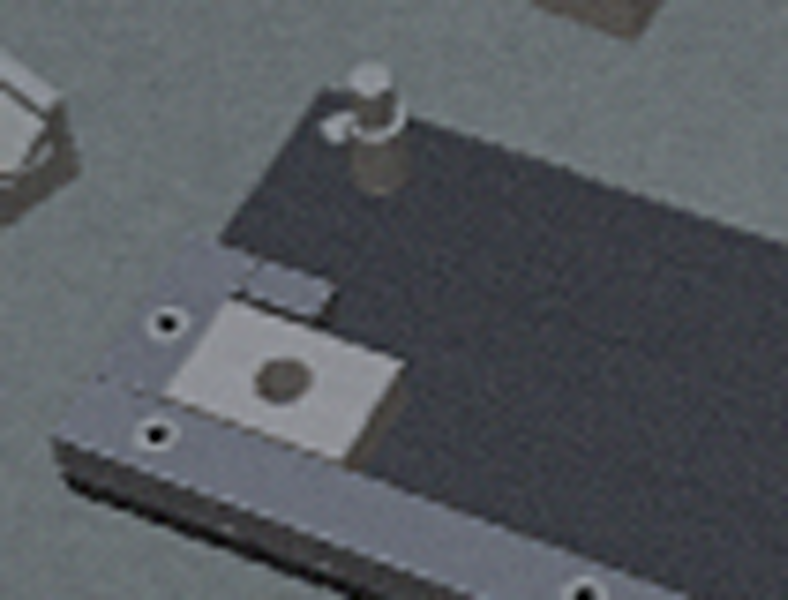

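View pics/g_side.png

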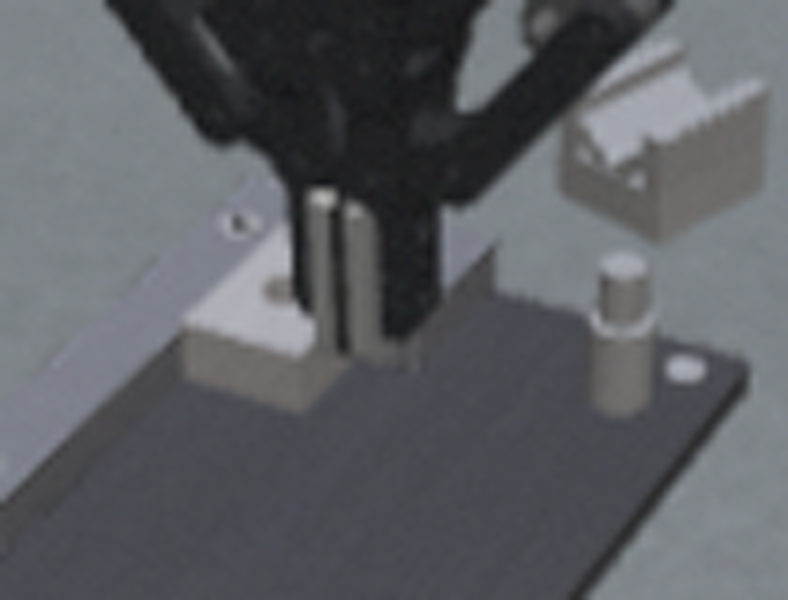

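View pics/scene13.png

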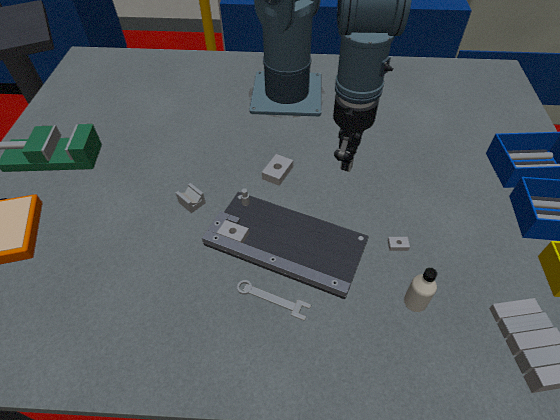

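The spacer's pixels are unchanged after the side press, so it was already home: scene (233,231), touching rail and stop. The bystanders are at their original pixels and the arm is clear, so I hand in.

```bash
python3 -c "
from h import *
a=cv2.imread('pics/scene0.png').astype(int);b=cv2.imread('pics/scene13.png').astype(int)
for n,(x,y,r) in dict(plug=(244,199,12),vblock=(190,197,16),oil=(421,290,25),wrench=(273,300,38),big=(278,168,18),small=(399,243,14)).items(): print(n,abs(a-b)[y-r:y+r,x-r:x+r].max(2).mean().round(1))
print(bot.hand_in())"
```

```text
plug 5.7
vblock 5.3
oil 5.7
wrench 5.4
big 5.5
small 5.3
the job is handed in; nothing more can be done
None
```

The spacer is fully home in the pocket, flat against the rail and up against the end stop. I handed the job in at about 17 s of the 61 s allowed.

- **Push across:** I used both fingertips to push it across the plate. It squared up on the fingers and then lay flat against the rail, at about 8 N of contact force.
- **Slide along:** With the fingers shut, I pushed its end along the rail into the pocket until it stopped on the end stop, at about 7 N. Mid-slide pictures showed it flat on the rail throughout.
- **Last check:** I added a light press on the exposed rear side, which met about 7 N. The spacer's position in the scene picture did not change, so it was already home. I then backed off clear.
- **Bystanders:** The plug, V-block, oil bottle, wrench and both look-alike blocks differ from the first picture only by an even noise level.

- **Fit accuracy:** My fits of the fixture's position disagreed between the two cameras by about 3 mm and 0.01 rad, so I relied on contact forces and pictures for the seating.
- **Side view:** In the last side picture the gripper hid part of the spacer. That view was clear before the final press and looked right.
- **Detour:** The first turn of the tool brought joint 7 close to its limit. I turned it the other way before the slide, so this cost only a couple of seconds.

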